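# Refit the collector plate of the air cleaner

### The job

The air cleaner's washed collector plate stands in the wooden drying rack: lift it out by its grip, lower it into the grey carrier in the cleaner's open top with its two ears in the two end slots, and slide it down between the spring clips until they snap over the ears and the top bar lies flat on the carrier. Feel your way in and push gently, only as hard as the springs need, never with a hard shove; then let go, and leave everything else on the table as it is.

Things in the scene. Friction and masses are not known exactly. Their poses are not given: they have to be found in the camera images.
- cleaner: Desktop electrostatic air cleaner: white plastic box, 110 mm (its x) by 220 mm (its y), 150 mm high, louvres on both long sides, fixed to the table. Origin: centre of its underside, on the table; z up. In its open top, 68 mm (x) by 183 mm (y), a grey carrier hangs on rubber mounts. The carrier can sit up to 7.5 mm to either side along the cleaner's x: no pose tells where, see or feel it.
- bay (a point): Middle of the open top, at the height of the box's rim (z = 150 mm); fixed to the white box. The grey carrier's flat top, 52 mm (x) by 180 mm (y), lies level with the rim. It stays where it sits along x until pushed with over 6 N. Pressed down, it first bears 4 N, then sinks 1 mm per 1.2 N, by 12 mm at most (18 N), where it stops dead; let go, it springs back up.
- slots (a point): The same point. Down the carrier's middle goes a bay for the plate: a well 28 mm (x) by 120 mm (y), and at each y end of it a narrow ear slot, 9 mm wide in x, from |y| = 60 to 74 mm, its mouth chamfered by only 1.5 mm. So the plate's body (8 mm) has 10 mm to either side in the well while its ears hang above the slots. The bay is deeper than the plate needs.
- clips (a point): 26 mm below the point slots. At this depth are the knees of the steel leaf clips, two facing each other (from +x and -x) in each ear slot: 11 mm apart at the mouth, 1 mm at the knees, wider again below. Pushing the plate in takes 10 to 19 N as its ears spread the clips, 6 to 12 N while they slide; in the last 2.5 mm the clips snap over the ears' tops. Only dropped in, the plate hangs in the clips.
- plate: Collector plate: an upright metal plate 112 mm wide (its y), 8 mm thick (its x), 95 mm high, about 0.2 kg, the same back to front and end to end, so it may go in either way round. Origin: centre of its lower edge; z up. It starts in the rack's middle lane, leaning up to 3 degrees. Fully home and let go, its origin is 55 mm above the cleaner's origin.
- plate_grip (a point): Middle of the plate's grip, 12 mm thick (x), 80 mm long (y), from z = 101 to 131 mm of the plate; this point: z = 116 mm. The grip stands on a flat plastic top bar, 34 mm (x) by 168 mm (y), z = 95 to 101 mm, whose underside lies on the carrier when the plate is home. A push of more than about 40 N on the plate is a shove that would bend the clips.
- ear_l (a point): Middle of the lower end of the ear at the plate's +y end: 6 mm thick (x), from y = 56 to 72 mm, z = 34.5 to 66.5 mm. This point: y = 64 mm, z = 34.5 mm of the plate.
- ear_r (a point): The like point of the ear at the plate's -y end.
- rack: Wooden drying rack fixed to the table: base board 100 mm (x) by 150 mm (y), 14 mm thick, with four rows of two dowels 10 mm thick, 88 mm high over the table, at y = +-36 mm; the rows, 21 mm apart in x, leave three lanes 11 mm wide. The plate stands on the board in the middle lane, its width along the rack's y. Origin: centre of the underside.
- coaster_a: Round stone coaster, 94 mm across, 8 mm thick, lying loose. Origin: centre of its underside. To be left alone.
- coaster_b: Another such coaster. To be left alone.
- coaster_c: A third such coaster, with the mug on it. To be left alone.
- mug: White mug, 78 mm across, 88 mm high, standing on coaster_c. Origin: centre of its underside. To be left alone.
- remote: Black remote control, 44 x 150 x 18 mm, lying flat. Origin: centre of its underside. To be left alone.
- candle: Amber candle jar with a wooden lid, 74 mm across, 75 mm high. Origin: centre of its underside. To be left alone.
- brush: Cleaning brush 170 mm long, lying on the table. Origin: middle of its underside. To be left alone.
- book: Grey book, 134 x 194 x 27 mm, lying flat. Origin: centre of its underside. To be left alone.
Mind the look-alikes: they are no part of the job. Leave any red or turquoise look-alike of the plate alone.

How it is judged:
On the way:
1. the plate has been lowered into the bay with both ears below the mouths of the slots (z of plate in the frame of cleaner below 0.098 m and horizontal distance between plate and bay below 0.012 m and angle between the y axis of plate and the y axis of cleaner, either way round below 0.12 rad and angle between the z axis of plate and the z axis of cleaner, either way round below 0.12 rad), for 0.1 s.
At the end, for the whole second after the job is handed in: The plate is fully home in the cleaner's bay (its origin 52 to 56.5 mm above the cleaner's origin, less than 12 mm from the middle of the cleaner's open top, upright within 0.015 rad of the cleaner, its width along the bay within 0.06 rad), at rest and let go (z of plate in the frame of cleaner between 0.052 and 0.0565 m and horizontal distance between plate and bay below 0.012 m and angle between the z axis of plate and the z axis of cleaner, either way round below 0.015 rad and angle between the y axis of plate and the y axis of cleaner, either way round below 0.06 rad and linear speed of plate below 0.01 m/s and contact force between the fingers and plate below 0.1 N); the robot touches nothing.
It fails at once if the plate is shoved: contact forces between plate and cleaner, with the 15 to 30 N by which the clips squeeze the ears, add up to more than 65 N (contact force between plate and cleaner above 65 N).
It fails at once if the fingers strike or push the cleaner itself with more than 20 N (contact force between the fingers and cleaner above 20 N).
It fails at once if a bystander is moved more than 30 mm (distance of any of coaster_a, coaster_b, coaster_c, mug, remote, candle, brush, book from where it was at the start of the episode above 0.03 m).
It also fails if it takes over 58 s, if anything falls off the work surface, if the arm or the gripper's body presses on something with over 40 N, if the wrist force passes 120 N, or if a joint passes its speed limit or range.

### The arm

A 6-joint arm with a two-finger parallel gripper is mounted at the origin on the work surface. World frame = base frame: x ahead of the robot, y to its left, z up, the work surface at z = 0. Lengths are in m, angles in rad, forces in N, time in s.
With the tool pointing down it reaches from about 0.425 to 0.95 m from the base axis. Payload 3.5 kg.
Tool frame: the origin (TCP) lies at the very end of the fingers, on their centre line; the grasp point (between the pads) lies 19 mm behind it; z points along the fingers, y is the line along which they close (so a half turn about z gives the same grasp; the last joint's range is limited). The gripper opens to 85 mm and grips with 20 to 120 N. Pads are 22 mm wide; open, the fingers measure 114 mm over their backs; the gripper's body (76 mm by 85 mm) begins 54 mm behind the grasp point. The pads swing forward as they close: fully open they stand 13 mm farther back than shut.
Start: joints at [0.996, 0.286, 1.577, -0, 1.279, -0.15], TCP at [0.278, 0.615, 0.231] pointing down, gripper open.
Joint ranges: [-2.77, 2.77], [-0.9, 2.22], [0.21, 2.48], [-1.53, 4.67], [0.24, 2.81], [-2.84, 2.84]. Speed limits (rad/s): [2.79, 2.79, 3.14, 3.14, 3.14, 3.14].

### API

Orientations are given as a unit quaternion [w, x, y, z].
In Python, from cell import telemetry, eyes, manip, models gives the robot as it stands.
- The arm moves only by the tool carry_out, never from a script. Its arguments are lists of equal length, an entry for each row: "xyz": the shift along the tool's x, y, z in m, a list of three; "turn": the turn, a rotation vector about the tool's x, y, z in degrees, a list of three. A call has 1 to 10 rows; each row is the pose to reach, as a shift and turn from the pose commanded when the call began, along the tool's axes at that moment; what a row does not reach only later rows make up. A row lasts 1/8 s, in which the tool goes at most 62.5 mm and 10.7 degrees, less where a joint would pass 70% of its speed; a pose out of reach is approached as far as the arm can. A call with a gripper value outside its range is refused whole. "gripper" is the finger opening in m, from 0 to 0.0854, set as the call begins (left out, the last holds). The fingers move at their own pace and stop on an object; the grip force is fixed at half the most. Time passes only in rows, so rows that repeat a pose let the fingers close. It gives the time, the measured TCP pose, the force, the opening and the grip force at its end, in the units of the state.
- telemetry.sense(): the state, without advancing time (a new reading comes with each control period).
- eyes.snapshot(name): name is "side" or "top"; returns the picture (400x640x3 uint8, red, green, blue); there is no depth.
- eyes.camera_info(name): a dict with "camera_matrix" (3x3 intrinsics, pixels), "rvec" (rotation vector, rad) and "tvec" (3), from world to camera coordinates, as OpenCV has them. Camera axes: x right, y down, z forward; pixel columns grow to the right and rows downward; lengths in m; the calibration is good to about 2 mm. A picture is of the moment at which its call begins. camera_info takes no time and is no camera call.
- manip.hand_in(): hands the job in; it is judged then, once.
Trained networks look in the newest picture that a camera, given by its name, has taken for a name from the list of things; names that differ only in an ending like _2 or _b are one class to them, and where a whole thing is asked for, a point or a joint stands for the part that bears it (a point fixed in the world has none). Each returns a list of dicts, best first, with "score" (0 to 1); they miss things now and then, are a little off and sometimes report something else, mostly with a low value. They report only what shows in the picture. A call takes as long as a camera call. They do not tell look-alikes from the thing itself.
- models.cut_out(camera, thing): "mask" (400x640 bool, what is visible of it) and "position" ([column, row] in pixels, amid what is visible of it).
- models.place_of(camera, thing): "position" ([column, row] in pixels: a listed point, or the origin of a listed thing).
The state is a dict: "time_s": time; "joint_pos": joint angles; "qd": joint speeds; "effort": joint torques, N m; "eef_pos": TCP position; "ee_rot": TCP orientation; "ft_force": force on the tool from outside, world axes, zero at the start; "torque": the same for the moment, N m; "finger_gap": finger opening in m; "gripper_force": force on a finger pad.
Only numpy, scipy, OpenCV 4.12 (cv2) and the standard library are available. Lean on these libraries where they do the work, as an engineer would, in place of code of your own. Each camera call takes 0.05 s, during which the arm holds its last target. There are 200 camera calls.

## Working session

There is one attempt and no reset: what is moved stays moved. The work goes in short steps, Python scripts to look and compute and a tool call to move; the robot and the scene stay as the last step left them, time stands still between calls to the robot, and variables do not carry over. Pictures are saved under pics/ and viewed, at most 10 in all, crops included, and the job is handed in when it is done.

Besides the shell and the picture viewer there is one more tool, called by a JSON object that holds its "fn" and its "kwargs", one argument or row to a line. carry_out: Moves the arm, as the interface text tells. Its arguments: {"type":"object","properties":{"xyz":{"type":"array"},"turn":{"type":"array"},"gripper":{"type":"number"}},"required":["xyz","turn"]}

```bash
mkdir -p pics
python3 - <<'E'
from cell import telemetry, eyes, manip, models
import cv2,numpy as np
for c in ("side","top"):
    im=eyes.snapshot(c); cv2.imwrite(f"pics/{c}0.png",im[:,:,::-1])
    for t in ("plate","plate_grip","rack","cleaner","bay","ear_l","ear_r"):
        print(c,t,[(np.round(d["position"]).tolist(),round(d["score"],2)) for d in models.place_of(c,t)])
    i=eyes.camera_info(c);R=cv2.Rodrigues(np.array(i["rvec"]))[0];print(c,"cam at",-R.T@np.array(i["tvec"]).ravel(),R[2],i["camera_matrix"])
s=telemetry.sense();print(s)
E
```

```text
side plate [([332.0, 167.0], 0.8), ([319.0, 198.0], 0.73)]
side plate_grip [([335.0, 150.0], 0.85)]
side rack [([318.0, 201.0], 0.69), ([298.0, 234.0], 0.43)]
side cleaner [([301.0, 264.0], 0.6)]
side bay [([298.0, 232.0], 0.9)]
side ear_l [([315.0, 168.0], 0.84), ([345.0, 164.0], 0.71), ([319.0, 202.0], 0.51), ([301.0, 266.0], 0.28)]
side ear_r [([315.0, 168.0], 0.84), ([345.0, 164.0], 0.71), ([319.0, 202.0], 0.51), ([301.0, 266.0], 0.28)]
side cam at [0.0475011  1.19194858 1.06229104] [ 0.31064556 -0.75118024 -0.58243247] [[434.83386261   0.         315.45408217]
 [  0.         434.83386261 196.70499597]
 [  0.           0.           1.        ]]
top plate [([337.0, 277.0], 0.87), ([453.0, 187.0], 0.73), ([378.0, 199.0], 0.66), ([253.0, 231.0], 0.19)]
top plate_grip [([337.0, 275.0], 0.75), ([465.0, 176.0], 0.68), ([380.0, 192.0], 0.62)]
top rack [([381.0, 200.0], 0.55)]
top cleaner [([251.0, 231.0], 0.56)]
top bay [([250.0, 220.0], 0.93), ([261.0, 150.0], 0.71), ([380.0, 197.0], 0.64), ([319.0, 145.0], 0.43)]
top ear_l [([441.0, 168.0], 0.83), ([470.0, 192.0], 0.63), ([394.0, 187.
[... 313 characters left out ...]
': 0.8, 'joint_pos': array([ 9.95998618e-01,  2.86242655e-01,  1.57666905e+00,  2.25694622e-05,
        1.27860969e+00, -1.50006155e-01]), 'qd': array([-1.44302655e-03, -4.94268931e-04,  1.41184199e-03, -8.89935554e-05,
        5.24088232e-04, -8.73536809e-04]), 'effort': array([ 5.33875718e-04, -4.05924618e+01, -2.92916715e+01, -1.30030385e-04,
        4.92300060e-04,  1.50414721e-06]), 'eef_pos': array([0.27815922, 0.61502036, 0.23137993]), 'ee_rot': array([2.52729227e-06, 2.10805620e-01, 9.77527999e-01, 3.71478457e-05]), 'ft_force': array([0.03258851, 0.24825555, 0.23763769]), 'torque': array([-0.00766409,  0.03151246,  0.03581289]), 'gripper_force': 0.0, 'finger_gap': 0.0857949942662265}
```

View pics/side0.png

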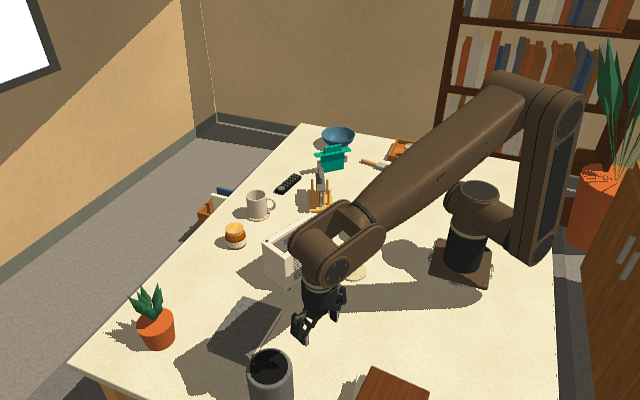

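View pics/top0.png

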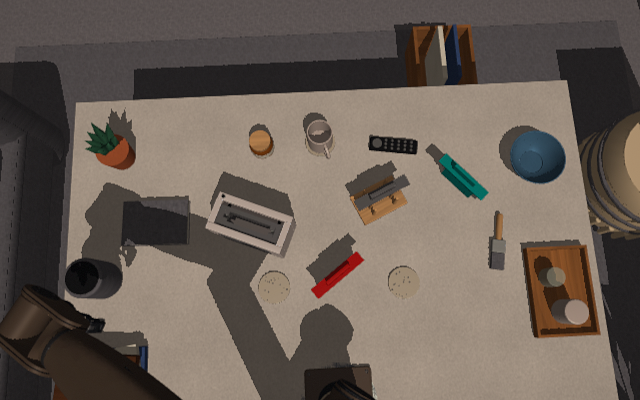

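The side view shows the white cleaner at about (290,250), the grey plate in the rack at (320,185), and the turquoise one at (332,158) behind it. In the top view, three things could be taken for the plate: red at (337,275), turquoise at (463,177) and grey in the wooden rack at (380,188). I choose the grey one in the rack and check it in a close crop, together with the cleaner.

Run:
```python
import cv2,numpy as np
im=cv2.imread("pics/top0.png")
a=cv2.resize(im[155:230,335:425],None,fx=4.4,fy=4.4,interpolation=cv2.INTER_CUBIC)
b=cv2.resize(im[180:260,200:300],None,fx=4,fy=4,interpolation=cv2.INTER_CUBIC)
h=max(a.shape[0],b.shape[0])
p=lambda x:cv2.copyMakeBorder(x,0,h-x.shape[0],0,0,cv2.BORDER_CONSTANT)
cv2.imwrite("pics/crop1.png",np.hstack([p(a),p(b)]))
```

```text
(no output)
```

View pics/crop1.png

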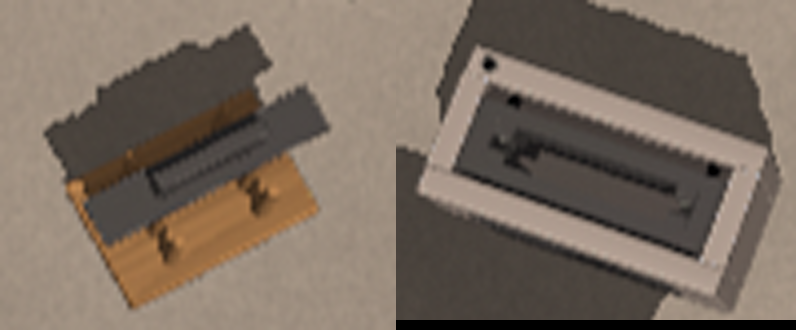

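The crop shows the grey plate standing in the wooden rack, its bar running from crop (95,225) to (315,105), so the choice holds. The cleaner's rim and the carrier's slot are clear, and the carrier looks shifted towards the lower side. Next I rectify both to metric planes.

```bash
cat > h.py <<'E'
import cv2,numpy as np
from cell import eyes,telemetry
def cam(c):
    i=eyes.camera_info(c);R=cv2.Rodrigues(np.array(i["rvec"]))[0];return np.array(i["camera_matrix"]),R,np.array(i["tvec"]).ravel()
def unproj(c,uv,z):
    K,R,t=cam(c);d=R.T@np.linalg.solve(K,[uv[0],uv[1],1.]);o=-R.T@t;return o+d*(z-o[2])/d[2]
def proj(c,P):
    K,R,t=cam(c);q=(np.atleast_2d(P)@R.T+t)@K.T;return q[:,:2]/q[:,2:]
def rect(c,im,ctr,yaw,z,half=(.1,.15),s=2500.):
    # output column = local y (right = +y), row = local x (up = +x)
    W,H=int(2*half[1]*s),int(2*half[0]*s)
    v,u=np.mgrid[0:H,0:W]; ly=u/s-half[1]; lx=half[0]-v/s
    c_,s_=np.cos(yaw),np.sin(yaw)
    P=np.stack([ctr[0]+c_*lx-s_*ly,ctr[1]+s_*lx+c_*ly,0*lx+z],-1).reshape(-1,3)
    q=proj(c,P).astype(np.float32).reshape(H,W,2)
    return cv2.remap(im,q[...,0],q[...,1],cv2.INTER_CUBIC)
E
python3 - <<'E'
from h import *
A=[(83,205),(110,243),(328,128),(305,85)]
P=[unproj("top",(x/4.4+335-.4,y/4.4+155-.4),.115) for x,y in A]
c=np.mean(P,0);d=(P[3]+P[2]-P[0]-P[1])/2;print("bar",c,np.linalg.norm(d),np.degrees(np.arctan2(-d[0],d[1])))
B=[(82,45),(372,148),(22,190)]
Q=[unproj("top",(x/4+200-.4,y/4+180-.4),.150) for x,y in B]
e=Q[1]-Q[0];w=Q[2]-Q[0];cc=(Q[1]+Q[2])/2;print("cleaner",cc,np.linalg.norm(e),np.linalg.norm(w),np.degrees(np.arctan2(-e[0],e[1])),np.degrees(np.arctan2(w[1],w[0])))
im=cv2.imread("pics/top0.png")
yb=np.arctan2(-d[0],d[1])%np.pi; yc=np.arctan2(-e[0],e[1])%np.pi
if yb>np.pi/2: yb-=np.pi
if yc>np.pi/2: yc-=np.pi
print(np.degrees([yb,yc]))
cv2.imwrite("pics/rect1.png",np.vstack([rect("top",im,c,yb,.115,(.06,.15)),rect("top",im,cc,yc,.15,(.06,.15))]))
E
```

```text
bar [ 0.57995813 -0.15342314  0.115     ] 0.16503209552472758 -154.44650942912915
cleaner [0.50644466 0.22224297 0.15      ] 0.216002245329232 0.10855481375626613 157.38880874886593 157.46400516338932
[ 25.55349057 -22.61119125]
```

View pics/rect1.png

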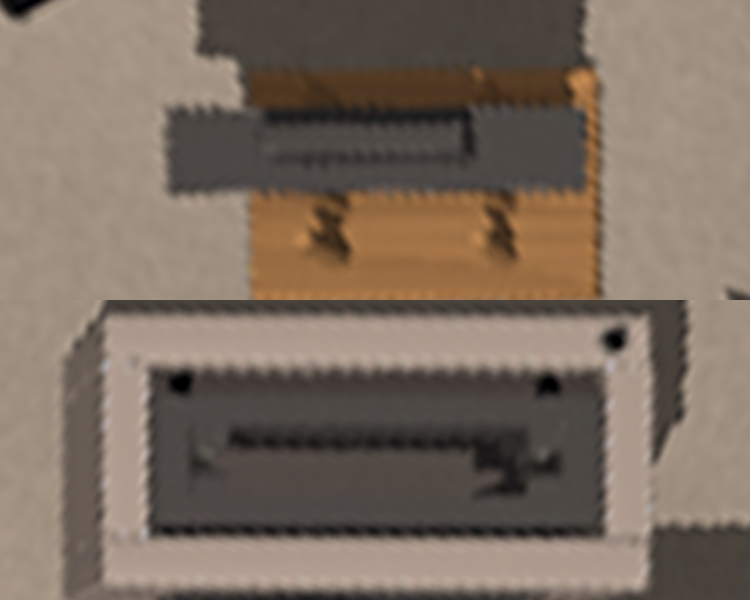

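The rectified views are metric. The bar spans columns 166–586 and rows 108–192, so its centre estimate is right. The rim's centre is at (376.5,451), and the slots lie near row 462, so the carrier sits about 4 mm to local −x. Next: the first reach, and an intensity profile of the carrier.

```bash
cat >> h.py <<'E'
from scipy.spatial.transform import Rotation as Rn
def go(xyz,yawdeg):
    """shift (tool axes, mm) and turn (deg) from the measured pose to a tool-down pose with tool y at yawdeg (mod 180)"""
    s=telemetry.sense();q=np.array(s["ee_rot"]);R=Rn.from_quat(q[[1,2,3,0]])
    best=None
    for k in (0,180):
        a=np.radians(yawdeg+k);y=np.array([np.cos(a),np.sin(a),0]);z=np.array([0,0,-1.]);T=Rn.from_matrix(np.c_[np.cross(y,z),y,z])
        rv=np.degrees((R.inv()*T).as_rotvec())
        if best is None or np.linalg.norm(rv)<np.linalg.norm(best):best=rv
    print("t",round(s["time_s"],2),"shift mm",np.round(R.inv().apply(np.array(xyz)-s["eef_pos"])*1e3,1),"turn",np.round(best,2),"F",np.round(s["ft_force"],1),"gap",round(s["finger_gap"],4),"pos",np.round(s["eef_pos"],4))
E
python3 - <<'E'
from h import *
go((.580,-.1534,.19),25.55)
im=cv2.imread("pics/top0.png")
r=rect("top",im,(0.50644,.22224),np.radians(-22.61),.15,(.06,.15),2000).mean(2)
for nm,a,b in (("well",-.045,.03),("earL",-.073,-.062),("earR",.062,.073)):
    c0,c1=int((a+.15)*2000),int((b+.15)*2000)
    p=r[:,c0:c1].mean(1)
    print(nm,[(round(60-k/2),int(p[k])) for k in range(40,204,2)])
E
```

```text
t 0.8 shift mm [-591.7 -575.7   41.3] turn [ 0.   -0.   40.11] F [0.  0.2 0.2] gap 0.0858 pos [0.2782 0.615  0.2314]
well [(40, 159), (39, 161), (38, 163), (37, 163), (36, 159), (35, 150), (34, 136), (33, 118), (32, 99), (31, 82), (30, 70), (29, 63), (28, 59), (27, 59), (26, 60), (25, 62), (24, 63), (23, 65), (22, 68), (21, 70), (20, 72), (19, 73), (18, 73), (17, 73), (16, 73), (15, 73), (14, 74), (13, 73), (12, 71), (11, 68), (10, 63), (9, 58), (8, 54), (7, 50), (6, 46), (5, 40), (4, 34), (3, 31), (2, 35), (1, 44), (0, 56), (-1, 66), (-2, 72), (-3, 75), (-4, 76), (-5, 75), (-6, 74), (-7, 74), (-8, 74), (-9, 74), (-10, 74), (-11, 74), (-12, 74), (-13, 74), (-14, 74), (-15, 74), (-16, 74), (-17, 74), (-18, 73), (-19, 73), (-20, 73), (-21, 73), (-22, 73), (-23, 73), (-24, 73), (-25, 74), (-26, 74), (-27, 74), (-28, 72), (-29, 65), (-30, 54), (-31, 40), (-32, 33), (-33, 42), (-34, 67), (-35, 98), (-36, 126), (-37, 144), (-38, 154), (-39, 157), (-40, 157), (-41, 156)]
earL [(40, 160), (39, 163), (38, 165), (37, 163), (36, 157), (35, 147), (34, 131), (33, 112), (32, 94), (31, 78), (30, 67
[... 904 characters left out ...]
), (25, 20), (24, 26), (23, 37), (22, 49), (21, 59), (20, 67), (19, 72), (18, 74), (17, 74), (16, 73), (15, 72), (14, 72), (13, 72), (12, 72), (11, 72), (10, 72), (9, 72), (8, 72), (7, 71), (6, 71), (5, 71), (4, 72), (3, 73), (2, 74), (1, 76), (0, 76), (-1, 73), (-2, 67), (-3, 58), (-4, 48), (-5, 38), (-6, 31), (-7, 31), (-8, 36), (-9, 44), (-10, 53), (-11, 61), (-12, 68), (-13, 71), (-14, 73), (-15, 74), (-16, 73), (-17, 73), (-18, 72), (-19, 72), (-20, 72), (-21, 72), (-22, 72), (-23, 72), (-24, 73), (-25, 73), (-26, 74), (-27, 75), (-28, 73), (-29, 68), (-30, 57), (-31, 42), (-32, 31), (-33, 33), (-34, 53), (-35, 86), (-36, 117), (-37, 139), (-38, 152), (-39, 158), (-40, 158), (-41, 157)]
```

{"fn": "carry_out", "kwargs": {
  "xyz": [
    [-0.035,-0.035,0],
    [-0.077,-0.075,0],
    [-0.12,-0.117,0],
    [-0.163,-0.159,0],
    [-0.206,-0.2,0],
    [-0.249,-0.242,0],
    [-0.292,-0.284,0],
    [-0.335,-0.326,0],
    [-0.378,-0.368,0],
    [-0.42,-0.409,0]
  ],
  "turn": [
    [0,0,3],
    [0,0,6],
    [0,0,9],
    [0,0,12],
    [0,0,15],
    [0,0,18],
    [0,0,21],
    [0,0,24],
    [0,0,27],
    [0,0,30]
  ],
  "gripper": 0.05
}}

```text
time_s: 2.05
eef_pos: [0.4928, 0.0673, 0.2318]
ee_rot: [0.001, 0.457, 0.889, 0.0]
ft_force: [0.6, 0.5, -0.2]
finger_gap: 0.05
gripper_force: 0.0
```

```bash
python3 -c "
from h import *
go((.580,-.1534,.165),25.55)"
```

```text
t 2.05 shift mm [-230.3  -57.5   66.9] turn [ 0.07  0.03 10.  ] F [ 0.6  0.5 -0.2] gap 0.05 pos [0.4928 0.0673 0.2318]
```

{"fn": "carry_out", "kwargs": {
  "xyz": [
    [-0.05,-0.012,0.01],
    [-0.1,-0.025,0.025],
    [-0.15,-0.038,0.04],
    [-0.2,-0.05,0.055],
    [-0.23,-0.0575,0.065],
    [-0.23,-0.0575,0.067],
    [-0.23,-0.0575,0.067]
  ],
  "turn": [
    [0,0,3],
    [0,0,6],
    [0,0,9],
    [0,0,10],
    [0,0,10],
    [0,0,10],
    [0,0,10]
  ]
}}

```text
time_s: 2.92
eef_pos: [0.5793, -0.1505, 0.1642]
ee_rot: [-0.0, 0.532, 0.846, 0.0]
ft_force: [-0.0, -0.3, 0.1]
finger_gap: 0.0499
gripper_force: 0.0
```

```bash
python3 -c "
from h import *
go((.580,-.1534,.119),25.55)
im=eyes.snapshot('top')[:,:,::-1];cv2.imwrite('pics/t1.png',im)
a=rect('top',im,(.580,-.1534),np.radians(25.55),.115,(.09,.15))
s=eyes.snapshot('side')[:,:,::-1];s=cv2.resize(np.ascontiguousarray(s[110:230,260:410]),None,fx=3,fy=3,interpolation=cv2.INTER_CUBIC)[:, :450]
cv2.imwrite('pics/v1.png',cv2.resize(np.vstack([a[:, :450],s[:360]]),None,fx=.7,fy=.7))"
```

```text
t 2.92 shift mm [-3.  -0.6 45.2] turn [-0.02 -0.05  0.12] F [-0.  -0.3  0.1] gap 0.0499 pos [ 0.5793 -0.1505  0.1642]
```

View pics/v1.png

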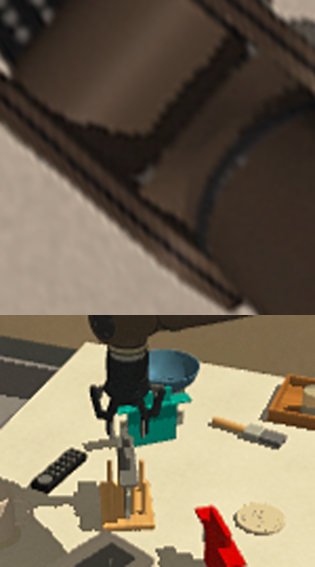

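In the side crop the open fingers straddle the grey grip at about (122,430). The arm hides it in the top view. I descend and close.

{"fn": "carry_out", "kwargs": {
  "xyz": [
    [-0.003,-0.0006,0.015],
    [-0.003,-0.0006,0.03],
    [-0.003,-0.0006,0.04],
    [-0.003,-0.0006,0.044],
    [-0.003,-0.0006,0.044]
  ],
  "turn": [
    [0,0,0],
    [0,0,0],
    [0,0,0],
    [0,0,0],
    [0,0,0]
  ]
}}

```text
time_s: 3.65
eef_pos: [0.5802, -0.154, 0.1198]
ee_rot: [-0.0, 0.532, 0.846, -0.0]
ft_force: [-0.3, -0.5, -0.9]
finger_gap: 0.0504
gripper_force: 0.0
```

{"fn": "carry_out", "kwargs": {
  "xyz": [
    [0,0,0],
    [0,0,0],
    [0,0,0],
    [0,0,0],
    [0,0,0],
    [0,0,0]
  ],
  "turn": [
    [0,0,0],
    [0,0,0],
    [0,0,0],
    [0,0,0],
    [0,0,0],
    [0,0,0]
  ],
  "gripper": 0.0
}}

```text
time_s: 4.4
eef_pos: [0.581, -0.1544, 0.1211]
ee_rot: [0.001, 0.532, 0.846, 0.0]
ft_force: [1.3, -1.0, 3.0]
finger_gap: 0.0109
gripper_force: 60.8
```

{"fn": "carry_out", "kwargs": {
  "xyz": [
    [0,0,-0.008],
    [0,0,-0.025],
    [0,0,-0.045],
    [0,0,-0.07],
    [0,0,-0.095],
    [0,0,-0.12],
    [0,0,-0.145],
    [0,0,-0.16],
    [0,0,-0.165],
    [0,0,-0.165]
  ],
  "turn": [
    [0,0,0],
    [0,0,0],
    [0,0,0],
    [0,0,0],
    [0,0,0],
    [0,0,0],
    [0,0,0],
    [0,0,0],
    [0,0,0],
    [0,0,0]
  ]
}}

```text
time_s: 5.65
eef_pos: [0.58, -0.1541, 0.2851]
ee_rot: [-0.0, 0.532, 0.846, -0.0]
ft_force: [1.1, -0.2, -2.0]
finger_gap: 0.0109
gripper_force: 60.2
```

```bash
python3 -c "
from h import *
a=np.radians(-22.45);lx,ly=-.0042,.0006
t=np.array([.50644+np.cos(a)*lx-np.sin(a)*ly,.22224+np.sin(a)*lx+np.cos(a)*ly,.286]);print(t)
go(t,-22.45);print(telemetry.sense()['torque'])"
```

```text
[0.50278743 0.22439841 0.286     ]
t 5.65 shift mm [374.6  94.3  -0.8] turn [-0.06 -0.   48.11] F [ 1.1 -0.2 -2. ] gap 0.0109 pos [ 0.58   -0.1541  0.2851]
[ 0.04123338 -0.02819301 -0.00401796]
```

{"fn": "carry_out", "kwargs": {
  "xyz": [
    [0.02,0.005,0],
    [0.06,0.015,0],
    [0.105,0.0265,0],
    [0.15,0.038,0],
    [0.195,0.049,0],
    [0.24,0.0605,0],
    [0.285,0.072,0],
    [0.33,0.083,0],
    [0.36,0.091,0],
    [0.3746,0.0943,0]
  ],
  "turn": [
    [0,0,3],
    [0,0,8],
    [0,0,14],
    [0,0,20],
    [0,0,26],
    [0,0,32],
    [0,0,38],
    [0,0,43],
    [0,0,46.5],
    [0,0,48.1]
  ]
}}

```text
time_s: 6.9
eef_pos: [0.5019, 0.2258, 0.2837]
ee_rot: [-0.001, 0.831, 0.556, -0.002]
ft_force: [0.2, 0.1, -1.2]
finger_gap: 0.0109
gripper_force: 60.1
```

{"fn": "carry_out", "kwargs": {
  "xyz": [
    [0,0,0],
    [0,0,0]
  ],
  "turn": [
    [0,0,0],
    [0,0,0]
  ]
}}

```text
time_s: 7.15
eef_pos: [0.503, 0.2238, 0.2844]
ee_rot: [-0.0, 0.831, 0.556, -0.001]
ft_force: [0.2, 0.7, -2.1]
finger_gap: 0.0107
gripper_force: 60.1
```

Run:
```python
from h import *
t=(.50279,.22440,.286)
go(t,-22.45)
im=eyes.snapshot('top')[:,:,::-1];cv2.imwrite('pics/t2.png',im)
s=eyes.snapshot('side')[:,:,::-1];cv2.imwrite('pics/s2.png',s)
a=cv2.resize(np.ascontiguousarray(im[150:280,190:310]),None,fx=3.3,fy=3.3,interpolation=cv2.INTER_CUBIC)
b=cv2.resize(np.ascontiguousarray(s[150:300,230:350]),None,fx=3.3,fy=3.3,interpolation=cv2.INTER_CUBIC)
h=max(len(a),len(b));p=lambda x:cv2.copyMakeBorder(x,0,h-len(x),0,0,cv2.BORDER_CONSTANT)
cv2.imwrite('pics/v2.png',np.hstack([p(a),p(b)]))
```

```text
t 7.15 shift mm [ 0.5 -0.4 -1.6] turn [-0.06  0.08  0.02] F [ 0.2  0.7 -2.1] gap 0.0107 pos [0.503  0.2238 0.2844]
```

View pics/v2.png

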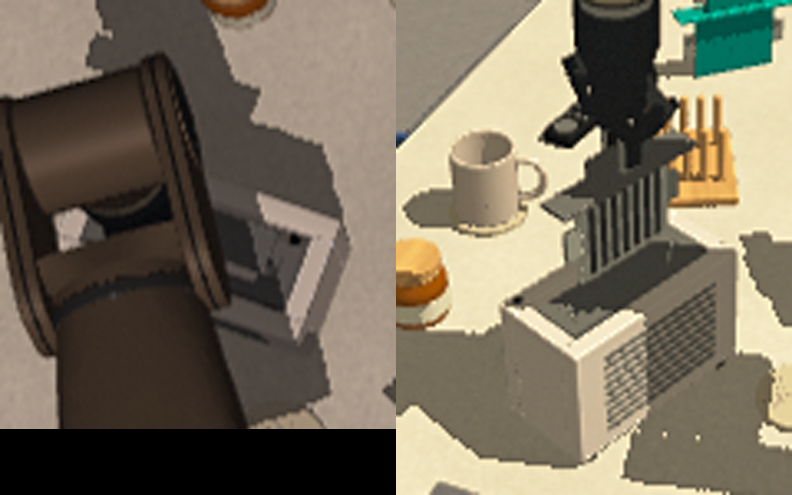

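The side crop shows the plate hanging upright over the open top. Its bar runs from about (545,210) to (697,145), and the rim's near corner is at (575,358). I check the predicted projections against these.

Run:
```python
from h import *
def pts(o,yaw,L):
    a=np.radians(yaw);return np.array([[o[0]+np.cos(a)*x-np.sin(a)*y,o[1]+np.sin(a)*x+np.cos(a)*y,o[2]+z] for x,y,z in L])
s=telemetry.sense();p=s["eef_pos"]
f=lambda P:np.round((proj("side",P)-[230,150]+.5)*3.3+[396,0]).astype(int).tolist()
o=[p[0],p[1],p[2]-.107]
bar=pts(o,-22.45,[(i*.017,j*.084,.101) for i in(-1,1) for j in(-1,1)]);print("bar",f(bar))
rim=pts([.50644-.0004*.92,.22224+.0006,0],-22.45,[(i*.055,j*.11,.15) for i in(-1,1) for j in(-1,1)]);print("rim",f(rim))
print("low",f(pts(o,-22.45,[(-.004,.056,0),(-.004,-.056,0)])), "earlow",f(pts(o,-22.45,[(-.003,.072,.0345)])))
im=cv2.imread("pics/s2.png");b=cv2.resize(im[150:300,230:350],None,fx=6,fy=6,interpolation=cv2.INTER_CUBIC)
g=lambda P:np.round((proj("side",P)-[230,150]+.5)*6*4).astype(int)
b=b[:600,180:720].copy() if False else b
for Q in (bar[[0,1,3,2]],rim[[0,1,3,2]]): cv2.polylines(b,[g(Q)],True,(0,0,255),1,cv2.LINE_AA,2)
cv2.imwrite("pics/v3.png",b[160:760,:720])
```

```text
bar [[701, 141], [569, 219], [676, 127], [543, 203]]
rim [[743, 251], [580, 360], [666, 204], [502, 304]]
low [[587, 285], [671, 232]] earlow [[572, 264]]
```

View pics/v3.png

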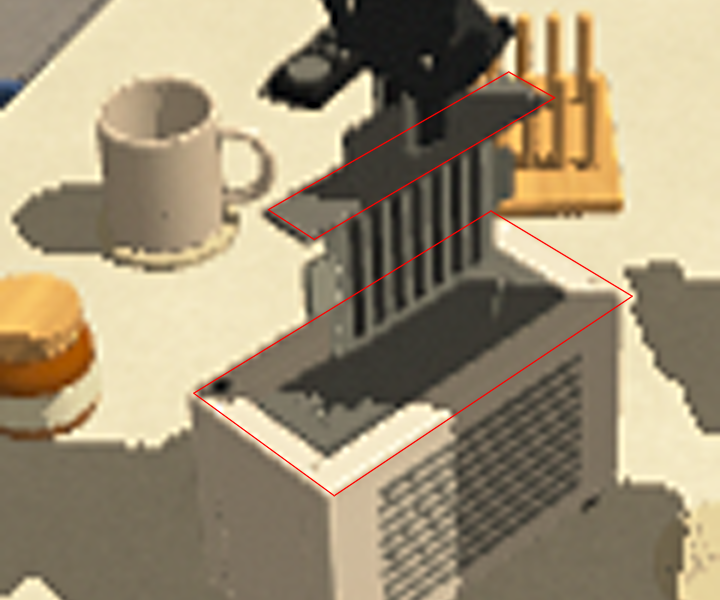

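The overlay fits both the bar and the rim to within about 1 mm. I descend to just above the slot mouths.

{"fn": "carry_out", "kwargs": {
  "xyz": [
    [0.0005,-0.0004,0.01],
    [0.0005,-0.0004,0.025],
    [0.0005,-0.0004,0.04],
    [0.0005,-0.0004,0.05],
    [0.0005,-0.0004,0.054],
    [0.0005,-0.0004,0.054],
    [0.0005,-0.0004,0.054]
  ],
  "turn": [
    [0,0,0],
    [0,0,0],
    [0,0,0],
    [0,0,0],
    [0,0,0],
    [0,0,0],
    [0,0,0]
  ]
}}

```text
time_s: 8.12
eef_pos: [0.5034, 0.2251, 0.232]
ee_rot: [0.0, 0.831, 0.556, 0.001]
ft_force: [0.2, 0.4, -1.5]
finger_gap: 0.011
gripper_force: 60.0
```

Run:
```python
from h import *
go((.50279,.22440,.222),-22.45)
```

```text
t 8.12 shift mm [-0.9 -0.3 10. ] turn [ 0.06 -0.04  0.01] F [ 0.2  0.4 -1.5] gap 0.011 pos [0.5034 0.2251 0.232 ]
```

{"fn": "carry_out", "kwargs": {
  "xyz": [
    [-0.0003,-0.0003,0.003],
    [-0.0003,-0.0003,0.006],
    [-0.0003,-0.0003,0.008],
    [-0.0003,-0.0003,0.01],
    [-0.0003,-0.0003,0.012],
    [-0.0003,-0.0003,0.013],
    [-0.0003,-0.0003,0.014],
    [-0.0003,-0.0003,0.014]
  ],
  "turn": [
    [0,0,0],
    [0,0,0],
    [0,0,0],
    [0,0,0],
    [0,0,0],
    [0,0,0],
    [0,0,0],
    [0,0,0]
  ]
}}

```text
time_s: 9.12
eef_pos: [0.5026, 0.2249, 0.2173]
ee_rot: [-0.0, 0.831, 0.556, -0.0]
ft_force: [-0.1, -0.8, -1.2]
finger_gap: 0.0105
gripper_force: 60.0
```

Run:
```python
from h import *
go((.50279,.22440,.222),-22.45);s=telemetry.sense();R=Rn.from_quat(np.array(s["ee_rot"])[[1,2,3,0]])
print(R.inv().apply(s["ft_force"]),R.inv().apply(s["torque"]))
```

```text
t 9.12 shift mm [-0.3  0.4 -4.7] turn [-0.    0.    0.01] F [-0.1 -0.8 -1.2] gap 0.0105 pos [0.5026 0.2249 0.2173]
[-0.81979164  0.22840592  1.21919631] [-0.00027106 -0.06608858 -0.00261749]
```

{"fn": "carry_out", "kwargs": {
  "xyz": [
    [0,0,0.002],
    [0,0,0.004],
    [0,0,0.006],
    [0,0,0.008],
    [0,0,0.008]
  ],
  "turn": [
    [0,0,0],
    [0,0,0],
    [0,0,0],
    [0,0,0],
    [0,0,0]
  ]
}}

```text
time_s: 9.75
eef_pos: [0.5029, 0.2247, 0.2093]
ee_rot: [0.0, 0.831, 0.556, 0.0]
ft_force: [0.8, -0.6, -1.6]
finger_gap: 0.0111
gripper_force: 60.1
```

```bash
cat > f.py <<'E'
from h import *
go((.50279,.22440,.222),-22.45);s=telemetry.sense();R=Rn.from_quat(np.array(s["ee_rot"])[[1,2,3,0]])
print(np.round(R.inv().apply(s["ft_force"]),2),np.round(R.inv().apply(s["torque"]),3))
E
python3 f.py
```

```text
t 9.75 shift mm [ -0.3   0.1 -12.7] turn [ 0.05 -0.    0.02] F [ 0.8 -0.6 -1.6] gap 0.0111 pos [0.5029 0.2247 0.2093]
[-0.24  0.97  1.64] [-0.306 -0.002 -0.075]
```

{"fn": "carry_out", "kwargs": {
  "xyz": [
    [0,0.0004,0.002],
    [0,0.0004,0.004],
    [0,0.0004,0.006],
    [0,0.0004,0.006]
  ],
  "turn": [
    [0,0,0],
    [0,0,0],
    [0,0,0],
    [0,0,0]
  ]
}}

```text
time_s: 10.25
eef_pos: [0.5034, 0.2248, 0.2041]
ee_rot: [0.0, 0.831, 0.556, 0.001]
ft_force: [0.4, 0.0, 4.6]
finger_gap: 0.011
gripper_force: 60.8
```

```bash
python3 f.py
```

```text
t 10.25 shift mm [ -0.6  -0.4 -17.9] turn [ 0.06 -0.04  0.02] F [0.4 0.  4.6] gap 0.011 pos [0.5034 0.2248 0.2041]
[ 0.17  0.32 -4.55] [ 0.005 -0.137 -0.153]
```

{"fn": "carry_out", "kwargs": {
  "xyz": [
    [0,-0.0002,0.001],
    [0,-0.0002,0.002],
    [0,-0.0002,0.003],
    [0,-0.0002,0.004],
    [0,-0.0002,0.005],
    [0,-0.0002,0.006]
  ],
  "turn": [
    [0,0,0],
    [0,0,0],
    [0,0,0],
    [0,0,0],
    [0,0,0],
    [0,0,0]
  ]
}}

```text
time_s: 11.0
eef_pos: [0.5035, 0.225, 0.1988]
ee_rot: [0.0, 0.831, 0.556, 0.001]
ft_force: [-0.5, -1.5, 7.7]
finger_gap: 0.0111
gripper_force: 61.5
```

```bash
python3 f.py
```

```text
t 11.0 shift mm [ -0.8  -0.4 -23.2] turn [ 0.1  -0.08 -0.  ] F [-0.5 -1.5  7.7] gap 0.0111 pos [0.5035 0.225  0.1988]
[-1.56  0.12 -7.66] [ 0.008 -0.122 -0.079]
```

{"fn": "carry_out", "kwargs": {
  "xyz": [
    [-0.0004,0,0.001],
    [-0.0004,0,0.002],
    [-0.0004,0,0.003],
    [-0.0004,0,0.004],
    [-0.0004,0,0.005],
    [-0.0004,0,0.006]
  ],
  "turn": [
    [0,0,0],
    [0,0,0],
    [0,0,0],
    [0,0,0],
    [0,0,0],
    [0,0,0]
  ]
}}

```text
time_s: 11.75
eef_pos: [0.5037, 0.225, 0.1937]
ee_rot: [0.0, 0.831, 0.556, 0.002]
ft_force: [-0.5, -0.8, 10.1]
finger_gap: 0.0109
gripper_force: 61.8
```

```bash
python3 f.py
```

```text
t 11.75 shift mm [ -0.8  -0.6 -28.3] turn [ 0.13 -0.15 -0.01] F [-0.5 -0.8 10.1] gap 0.0109 pos [0.5037 0.225  0.1937]
[ -0.95  -0.13 -10.12] [ 0.223 -0.111 -0.05 ]
```

{"fn": "carry_out", "kwargs": {
  "xyz": [
    [-0.0003,0,0.001],
    [-0.0003,0,0.002],
    [-0.0003,0,0.003],
    [-0.0003,0,0.004],
    [-0.0003,0,0.005],
    [-0.0003,0,0.006],
    [-0.0003,0,0.007],
    [-0.0003,0,0.008]
  ],
  "turn": [
    [0,0,0],
    [0,0,0],
    [0,0,0],
    [0,0,0],
    [0,0,0],
    [0,0,0],
    [0,0,0],
    [0,0,0]
  ]
}}

```text
time_s: 12.75
eef_pos: [0.504, 0.225, 0.1868]
ee_rot: [0.0, 0.831, 0.556, 0.002]
ft_force: [-2.1, -0.6, 12.8]
finger_gap: 0.0107
gripper_force: 62.3
```

```bash
python3 f.py
```

```text
t 12.75 shift mm [ -0.9  -0.8 -35.2] turn [ 0.17 -0.22 -0.02] F [-2.1 -0.6 12.8] gap 0.0107 pos [0.504  0.225  0.1868]
[ -1.3   -1.7  -12.82] [ 0.348 -0.137 -0.023]
```

{"fn": "carry_out", "kwargs": {
  "xyz": [
    [-0.0003,-0.0003,0.001],
    [-0.0003,-0.0005,0.002],
    [-0.0003,-0.0005,0.003],
    [-0.0003,-0.0005,0.004],
    [-0.0003,-0.0005,0.005],
    [-0.0003,-0.0005,0.006]
  ],
  "turn": [
    [0,0,0],
    [0,0,0],
    [0,0,0],
    [0,0,0],
    [0,0,0],
    [0,0,0]
  ]
}}

```text
time_s: 13.5
eef_pos: [0.5034, 0.2249, 0.1793]
ee_rot: [0.0, 0.831, 0.556, 0.002]
ft_force: [0.4, 0.9, 7.8]
finger_gap: 0.0109
gripper_force: 61.5
```

```bash
python3 f.py
```

```text
t 13.5 shift mm [ -0.5  -0.2 -42.7] turn [ 0.17 -0.22 -0.02] F [0.4 0.9 7.8] gap 0.0109 pos [0.5034 0.2249 0.1793]
[ 0.97  0.07 -7.77] [-0.024  0.138 -0.063]
```

{"fn": "carry_out", "kwargs": {
  "xyz": [
    [0,0,0.001],
    [0,0,0.002],
    [0,0,0.003],
    [0,0,0.004],
    [0,0,0.005],
    [0,0,0.006],
    [0,0,0.007],
    [0,0,0.008],
    [0,0,0.009],
    [0,0,0.01]
  ],
  "turn": [
    [0,0,0],
    [0,0,0],
    [0,0,0],
    [0,0,0],
    [0,0,0],
    [0,0,0],
    [0,0,0],
    [0,0,0],
    [0,0,0],
    [0,0,0]
  ]
}}

```text
time_s: 14.75
eef_pos: [0.5032, 0.2246, 0.1692]
ee_rot: [0.0, 0.831, 0.556, 0.002]
ft_force: [0.7, 0.3, 8.2]
finger_gap: 0.0112
gripper_force: 61.5
```

```bash
python3 f.py
```

```text
t 14.75 shift mm [ -0.2  -0.2 -52.8] turn [ 0.16 -0.16 -0.02] F [0.7 0.3 8.2] gap 0.0112 pos [0.5032 0.2246 0.1692]
[ 0.54  0.6  -8.2 ] [-0.089  0.023 -0.095]
```

{"fn": "carry_out", "kwargs": {
  "xyz": [
    [0,0,0.001],
    [0,0,0.002],
    [0,0,0.003],
    [0,0,0.004],
    [0,0,0.005],
    [0,0,0.006],
    [0,0,0.007],
    [0,0,0.008]
  ],
  "turn": [
    [0,0,0],
    [0,0,0],
    [0,0,0],
    [0,0,0],
    [0,0,0],
    [0,0,0],
    [0,0,0],
    [0,0,0]
  ]
}}

```text
time_s: 15.75
eef_pos: [0.5033, 0.2246, 0.1612]
ee_rot: [0.0, 0.831, 0.556, 0.002]
ft_force: [0.4, -0.9, 7.5]
finger_gap: 0.0106
gripper_force: 61.5
```

```bash
python3 f.py
```

```text
t 15.75 shift mm [ -0.2  -0.2 -60.8] turn [ 0.16 -0.16 -0.02] F [ 0.4 -0.9  7.5] gap 0.0106 pos [0.5033 0.2246 0.1612]
[-0.69  0.78 -7.51] [-0.066 -0.011 -0.108]
```

{"fn": "carry_out", "kwargs": {
  "xyz": [
    [0,0,0.001],
    [0,0,0.002],
    [0,0,0.003],
    [0,0,0.004],
    [0,0,0.004]
  ],
  "turn": [
    [0,0,0],
    [0,0,0],
    [0,0,0],
    [0,0,0],
    [0,0,0]
  ]
}}

```text
time_s: 16.38
eef_pos: [0.5033, 0.2247, 0.157]
ee_rot: [0.0, 0.831, 0.556, 0.002]
ft_force: [1.4, 0.4, 7.0]
finger_gap: 0.0107
gripper_force: 61.2
```

{"fn": "carry_out", "kwargs": {
  "xyz": [
    [0,0,0.001],
    [0,0,0.002],
    [0,0,0.003],
    [0,0,0.003]
  ],
  "turn": [
    [0,0,0],
    [0,0,0],
    [0,0,0],
    [0,0,0]
  ]
}}

```text
time_s: 16.88
eef_pos: [0.5033, 0.2247, 0.1547]
ee_rot: [0.0, 0.831, 0.556, 0.002]
ft_force: [0.0, 0.4, 9.9]
finger_gap: 0.0107
gripper_force: 61.8
```

{"fn": "carry_out", "kwargs": {
  "xyz": [
    [0,0,0.001],
    [0,0,0.002],
    [0,0,0.003],
    [0,0,0.003]
  ],
  "turn": [
    [0,0,0],
    [0,0,0],
    [0,0,0],
    [0,0,0]
  ]
}}

```text
time_s: 17.38
eef_pos: [0.5034, 0.2247, 0.1523]
ee_rot: [0.0, 0.831, 0.556, 0.002]
ft_force: [-1.2, -0.2, 11.5]
finger_gap: 0.0108
gripper_force: 62.2
```

{"fn": "carry_out", "kwargs": {
  "xyz": [
    [0,0,0.001],
    [0,0,0.002],
    [0,0,0.0025],
    [0,0,0.0025]
  ],
  "turn": [
    [0,0,0],
    [0,0,0],
    [0,0,0],
    [0,0,0]
  ]
}}

```text
time_s: 17.88
eef_pos: [0.5034, 0.2247, 0.1504]
ee_rot: [0.0, 0.831, 0.556, 0.002]
ft_force: [-2.6, -1.0, 14.7]
finger_gap: 0.0107
gripper_force: 62.5
```

{"fn": "carry_out", "kwargs": {
  "xyz": [
    [0,0,-0.002],
    [0,0,-0.004],
    [0,0,-0.006],
    [0,0,-0.008],
    [0,0,-0.01],
    [0,0,-0.01]
  ],
  "turn": [
    [0,0,0],
    [0,0,0],
    [0,0,0],
    [0,0,0],
    [0,0,0],
    [0,0,0]
  ]
}}

```text
time_s: 18.62
eef_pos: [0.5033, 0.2246, 0.1583]
ee_rot: [0.0, 0.831, 0.556, 0.002]
ft_force: [2.2, 1.1, 5.6]
finger_gap: 0.0109
gripper_force: 61.1
```

```bash
python3 f.py
```

```text
t 18.62 shift mm [ -0.2  -0.2 -63.7] turn [ 0.17 -0.17 -0.01] F [2.2 1.1 5.6] gap 0.0109 pos [0.5033 0.2246 0.1583]
[ 1.91  1.62 -5.64] [-0.181  0.12  -0.077]
```

{"fn": "carry_out", "kwargs": {
  "xyz": [
    [0,0,-0.001],
    [0,0,-0.002],
    [0,0,-0.0025],
    [0,0,-0.0025]
  ],
  "turn": [
    [0,0,0],
    [0,0,0],
    [0,0,0],
    [0,0,0]
  ]
}}

```text
time_s: 19.12
eef_pos: [0.5032, 0.2246, 0.1599]
ee_rot: [0.0, 0.831, 0.556, 0.002]
ft_force: [5.2, 3.2, 3.1]
finger_gap: 0.0112
gripper_force: 60.8
```

{"fn": "carry_out", "kwargs": {
  "xyz": [
    [0,0,0],
    [0,0,0],
    [0,0,0],
    [0,0,0]
  ],
  "turn": [
    [0,0,0],
    [0,0,0],
    [0,0,0],
    [0,0,0]
  ],
  "gripper": 0.03
}}

```text
time_s: 19.62
eef_pos: [0.5014, 0.2239, 0.1588]
ee_rot: [-0.0, 0.831, 0.556, -0.001]
ft_force: [0.7, -0.3, 0.2]
finger_gap: 0.0298
gripper_force: 0.0
```

{"fn": "carry_out", "kwargs": {
  "xyz": [
    [0,0,-0.006],
    [0,0,-0.02],
    [0,0,-0.045],
    [0,0,-0.075],
    [0,0,-0.105],
    [0,0,-0.12],
    [0,0,-0.12]
  ],
  "turn": [
    [0,0,0],
    [0,0,0],
    [0,0,0],
    [0,0,0],
    [0,0,0],
    [0,0,0],
    [0,0,0]
  ]
}}

```text
time_s: 20.5
eef_pos: [0.5026, 0.2242, 0.2811]
ee_rot: [0.001, 0.831, 0.556, 0.002]
ft_force: [1.5, -0.3, 0.1]
finger_gap: 0.0301
gripper_force: 0.0
```

```bash
python3 -c "
from h import *
go((.36,.5,.28),0)"
```

```text
t 20.5 shift mm [ 200.5 -237.     0.8] turn [  0.17  -0.08 -22.44] F [ 1.5 -0.3  0.1] gap 0.0301 pos [0.5026 0.2242 0.2811]
```

{"fn": "carry_out", "kwargs": {
  "xyz": [
    [0.03,-0.035,0],
    [0.065,-0.077,0],
    [0.1,-0.118,0],
    [0.135,-0.16,0],
    [0.17,-0.2,0],
    [0.19,-0.225,0],
    [0.2,-0.237,0],
    [0.2,-0.237,0]
  ],
  "turn": [
    [0,0,-3],
    [0,0,-6],
    [0,0,-10],
    [0,0,-14],
    [0,0,-18],
    [0,0,-20],
    [0,0,-22],
    [0,0,-22]
  ]
}}

```text
time_s: 21.5
eef_pos: [0.3588, 0.4993, 0.2781]
ee_rot: [0.0, 0.709, 0.705, -0.001]
ft_force: [1.3, -0.8, 0.0]
finger_gap: 0.03
gripper_force: 0.0
```

Run:
```python
from h import *
def pts(o,yaw,L):
    a=np.radians(yaw);return np.array([[o[0]+np.cos(a)*x-np.sin(a)*y,o[1]+np.sin(a)*x+np.cos(a)*y,o[2]+z] for x,y,z in L])
out=[]
for c,(u,v) in (("top",(190,160)),("side",(225,180))):
    im=eyes.snapshot(c)[:,:,::-1]
    b=cv2.resize(np.ascontiguousarray(im[v:v+110,u:u+110]),None,fx=3.6,fy=3.6,interpolation=cv2.INTER_CUBIC) if 0 else cv2.resize(np.ascontiguousarray(im[v:v+130,u:u+130]),None,fx=3,fy=3,interpolation=cv2.INTER_CUBIC)
    bar=pts([.5030,.2245,.055],-22.45,[(i*.017,j*.084,.101) for i,j in((-1,-1),(-1,1),(1,1),(1,-1))])
    g=np.round((proj(c,bar)-[u,v]+.5)*3*4).astype(int)
    b2=b.copy();cv2.polylines(b2,[g],True,(0,0,255),1,cv2.LINE_AA,2)
    out.append(np.hstack([b,b2]))
o=np.vstack(out);cv2.imwrite("pics/v4.png",cv2.resize(o,None,fx=.76,fy=.76,interpolation=cv2.INTER_AREA))
```

```text
(no output)
```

View pics/v4.png

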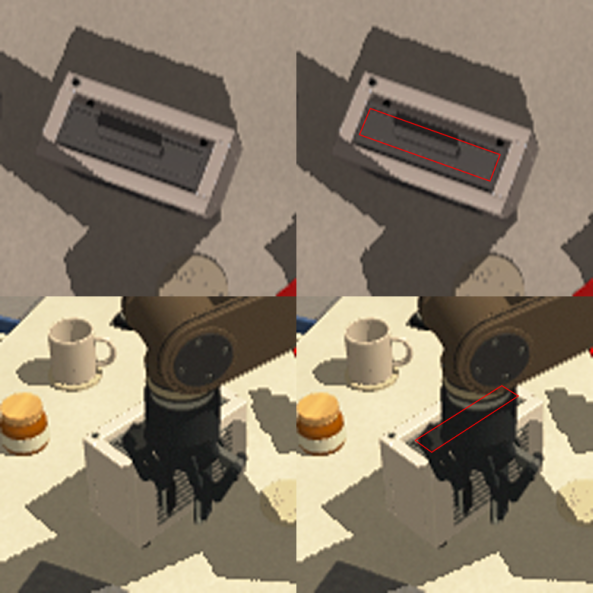

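The top view shows the bar lying inside the rim along the predicted outline, at crop (105,130). The arm covers the side view. I check the height by touching the grip's top lightly with closed fingers; if the plate is home, that is at TCP z = 0.186.

{"fn": "carry_out", "kwargs": {
  "xyz": [
    [-0.011,0.03,0],
    [-0.03,0.07,0],
    [-0.055,0.115,0],
    [-0.085,0.155,0],
    [-0.12,0.19,0],
    [-0.16,0.22,0],
    [-0.2,0.25,0],
    [-0.23,0.27,0],
    [-0.235,0.275,0],
    [-0.235,0.275,0]
  ],
  "turn": [
    [0,0,3],
    [0,0,6],
    [0,0,10],
    [0,0,14],
    [0,0,18],
    [0,0,20],
    [0,0,22],
    [0,0,22.5],
    [0,0,22.5],
    [0,0,22.5]
  ],
  "gripper": 0.0
}}

```text
time_s: 22.85
eef_pos: [0.6326, 0.2613, 0.2793]
ee_rot: [-0.0, 0.834, 0.552, -0.0]
ft_force: [-0.5, -0.5, -0.3]
finger_gap: 0.0
gripper_force: 0.0
```

```bash
python3 -c "
from h import *
go((.5030,.2245,.192),-22.45)"
```

```text
t 22.85 shift mm [ -84.6 -104.8   87.3] turn [-0.03 -0.   -0.6 ] F [-0.5 -0.5 -0.3] gap 0.0 pos [0.6326 0.2613 0.2793]
```

{"fn": "carry_out", "kwargs": {
  "xyz": [
    [-0.02,-0.025,0],
    [-0.05,-0.062,0],
    [-0.075,-0.093,0],
    [-0.0846,-0.1048,0.01],
    [-0.0846,-0.1048,0.035],
    [-0.0846,-0.1048,0.06],
    [-0.0846,-0.1048,0.078],
    [-0.0846,-0.1048,0.085],
    [-0.0846,-0.1048,0.087],
    [-0.0846,-0.1048,0.087]
  ],
  "turn": [
    [0,0,-0.6],
    [0,0,-0.6],
    [0,0,-0.6],
    [0,0,-0.6],
    [0,0,-0.6],
    [0,0,-0.6],
    [0,0,-0.6],
    [0,0,-0.6],
    [0,0,-0.6],
    [0,0,-0.6]
  ]
}}

```text
time_s: 24.1
eef_pos: [0.5034, 0.2254, 0.1932]
ee_rot: [0.0, 0.831, 0.557, 0.001]
ft_force: [-1.2, 0.6, -0.2]
finger_gap: 0.0002
gripper_force: 0.0
```

{"fn": "carry_out", "kwargs": {
  "xyz": [
    [0,0,0.001],
    [0,0,0.002],
    [0,0,0.003],
    [0,0,0.004],
    [0,0,0.004]
  ],
  "turn": [
    [0,0,0],
    [0,0,0],
    [0,0,0],
    [0,0,0],
    [0,0,0]
  ]
}}

```text
time_s: 24.72
eef_pos: [0.5028, 0.2252, 0.1882]
ee_rot: [-0.0, 0.831, 0.557, -0.0]
ft_force: [0.4, -0.3, -0.1]
finger_gap: -0.0
gripper_force: 0.0
```

No contact at 0.188, so the plate's origin lies below 0.057. I go a little further.

{"fn": "carry_out", "kwargs": {
  "xyz": [
    [0,0,0.0005],
    [0,0,0.001],
    [0,0,0.0015],
    [0,0,0.002],
    [0,0,0.002]
  ],
  "turn": [
    [0,0,0],
    [0,0,0],
    [0,0,0],
    [0,0,0],
    [0,0,0]
  ]
}}

```text
time_s: 25.35
eef_pos: [0.5029, 0.2252, 0.1863]
ee_rot: [-0.0, 0.831, 0.557, -0.0]
ft_force: [0.1, -0.2, 0.7]
finger_gap: -0.0
gripper_force: 0.0
```

{"fn": "carry_out", "kwargs": {
  "xyz": [
    [0,0,0.0005],
    [0,0,0.001],
    [0,0,0.0015],
    [0,0,0.0015]
  ],
  "turn": [
    [0,0,0],
    [0,0,0],
    [0,0,0],
    [0,0,0]
  ]
}}

```text
time_s: 25.85
eef_pos: [0.503, 0.2252, 0.1851]
ee_rot: [0.0, 0.831, 0.557, 0.0]
ft_force: [-0.6, -0.4, 1.6]
finger_gap: 0.0001
gripper_force: 1.0
```

The fingers touch at about 0.186, so the plate sits at about 55 mm and is home. I retreat and hand in.

{"fn": "carry_out", "kwargs": {
  "xyz": [
    [0,0,-0.005],
    [0,0,-0.02],
    [0,0,-0.045],
    [0,0,-0.065],
    [0,0,-0.07],
    [0,0,-0.07]
  ],
  "turn": [
    [0,0,0],
    [0,0,0],
    [0,0,0],
    [0,0,0],
    [0,0,0],
    [0,0,0]
  ]
}}

```text
time_s: 26.6
eef_pos: [0.503, 0.2252, 0.255]
ee_rot: [0.0, 0.831, 0.557, 0.0]
ft_force: [0.2, -0.1, -0.4]
finger_gap: -0.0001
gripper_force: 0.0
```

```bash
python3 -c "
from cell import telemetry,manip
print(telemetry.sense()['ft_force'],manip.hand_in())"
```

```text
the job is handed in; nothing more can be done
[ 0.17137416 -0.08722705 -0.40207987] None
```

The grey collector plate is in the cleaner's bay and let go, and the job is handed in at about 27 s: a light touch on the grip puts its origin about 55 mm up (fully home), and the insertion push peaked at about 17 N.

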